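# Snap the grille cover onto the dust-extraction inlet

## Task

Take the loose grille cover by its grip block, set its two windows over the two snap hooks of the dust-extraction inlet box, and press it straight down until both hooks have clicked over it, then let go. Feel for the clicks and stop there: press firmly but never slam or lean on it, as the plastic cracks. Leave the tin, the tape roll and the discs that lie between box and cover where they are.

Things in the scene. Friction and masses are not known exactly. Their poses are not given: they have to be found in the camera images.
- housing: Dust-extraction inlet, fixed to the bench, upright: open-topped grey steel box 110 mm (its x) x 216 mm (its y) x 58 mm tall, hose stub on its +x side; origin at the centre of its underside. Its seat, ribs, pad and hooks are described under the next entries.
- seat_low (a point): Fixed point of the housing, 64 mm above its origin: LOWEST setting of the tops of two black rubber ribs (|y| 47 to 55 mm, 64 mm long in x), the stop for the cover's underside. The seat with ribs, pad and hooks is shimmed 0 to 20 mm above this; how much is NOT reported. Between the ribs a sprung grey pad (60 x 80 mm) stands 5 mm above them; about 7 N presses it level.
- foot_a (a point): Fixed point of the housing at y = +70 mm, 64 mm above its origin: here hook a stands (the other at foot_b). Each is white plastic, 16 mm wide (x), stem 4 mm thick (y), tip 24 mm above the ribs' tops, with a barb facing outward, away from the box's middle: flat underside 6.8 mm above the ribs, 4 mm overhang, sloping outer face above it.
- foot_b (a point): The same at y = -70 mm, for hook b. Pressed down, the cover bends the hooks from about 18 mm above the ribs on; getting past both barbs takes up to about 16 N in all. They click when its underside is about 1.8 mm above the ribs: the force drops to a few N, then climbs steeply on the ribs. Let go, the pad holds it up against the barbs.
- pad (a joint): Compression of the sprung pad, m: 0 free, about 0.003 under a latched cover, 0.005 where the cover's underside meets the ribs' tops, which then give 1 mm per 15 N. Past 0.007 (about 30 N on the ribs) the cover cracks.
- cover: Loose grey plastic grille cover, 0.11 to 0.22 kg: plate 74 mm (x) x 172 mm (y) x 5 mm, lying flat, right way up; grip block 40 mm (x) x 20 mm (y) on its middle, top 41 mm above the origin. Two windows 23 mm (x) x 11 mm (y), |y| 62 to 73 mm, take one hook each, cover y along housing y, either way round; their outer edges ride down the barbs. Origin: centre of the underside.
- hook_a (a joint): Bending of the hook at the housing's +y end, rad: 0 upright, grows inward to about 0.08 as the cover's window passes its barb, back to 0 when it clicks
- hook_b (a joint): The same for the hook at the housing's -y end
- tin: Bystander: steel can, 44 mm across, 60 mm tall; origin at the centre of its underside
- tape: Bystander: roll of black tape lying flat, 60 mm across, 25 mm tall; origin under its centre
- discs: Bystander: stack of grinding discs, 115 mm across, 18 mm tall; origin under its centre
Things that resemble listed ones, but are neither listed nor needed, are in the scene too. What is meant by the cover is not orange, and is the larger of those in its own colour.

How it is judged (in metres and radians):
At the end, for the whole second after the job is handed in: The cover lies latched on the inlet box: level within 0.03 rad, centred within 7 mm and aligned within 0.08 rad, its underside 62 to 88 mm above the housing's origin, both hooks back upright (under 0.02 rad) over its plate, the pad compressed by more than 2 mm under it, at rest (z of cover in the frame of housing between 0.062 and 0.088 m and horizontal distance between cover and housing below 0.007 m and angle between the y axis of cover and the y axis of housing, either way round below 0.08 rad and angle between cover's own z axis and vertical below 0.03 rad and value of joint pad above 0.002 m and value of joint each of hook_a, hook_b below 0.02 rad and linear speed of cover below 0.01 m/s); the robot touches nothing.
It fails at once if the cover is pressed so hard on the ribs that it cracks (about 30 N on the ribs: pad compressed by more than 7 mm) (value of joint pad above 0.007 m).
It fails at once if the tin, the tape roll or the stack of discs is pushed more than 3 cm from its place (distance of any of tin, tape, discs from where it was at the start of the episode above 0.03 m).
It also fails if it takes over 64 s, if anything falls off the work surface, if the arm or the gripper's body presses on something with over 40 N, if the wrist force passes 120 N, or if a joint passes its speed limit or range.

## Robot

A 6-joint arm with a two-finger parallel gripper is mounted at the origin on the work surface. World frame = base frame: x ahead of the robot, y to its left, z up, the work surface at z = 0. Lengths are in mm, angles in rad, forces in N, time in s.
With the tool pointing down it reaches from about 400 to 925 mm from the base axis. Payload 12.5 kg.
Tool frame: the origin (TCP) lies at the very end of the fingers, on their centre line; the grasp point (between the pads) lies 19 mm behind it; z points along the fingers, y is the line along which they close (so a half turn about z gives the same grasp; the last joint's range is limited). The gripper opens to 95 mm and grips with 3 to 60 N. Pads are 20 mm wide; open, the fingers measure 119 mm over their backs; the gripper's body (75 mm by 180 mm) begins 59 mm behind the grasp point.
Start: joints at [-1.321, 0.491, 1.559, -0, 1.092, -0.106], TCP at [217.736, -585.865, 214.661] pointing down, gripper open.
Joint ranges: [-3.1, 3.1], [-0.84, 2.19], [0.05, 2.79], [-1.13, 4.28], [0.06, 2.93], [-2.69, 2.69]. Speed limits (rad/s): [2.22, 2.22, 2.79, 3.14, 3.14, 3.14].

## Interface

Orientations are given as [roll, pitch, yaw] about the fixed x, y, z axes, in that order (R = Rz(yaw) Ry(pitch) Rx(roll)).
In Python, from cell import * gives the robot as it stands.
- The arm moves only by the tool jog_arm, never from a script. Its argument "targets" is a list of rows, each an object with "turn": the turn, a rotation vector about the world's x, y, z in degrees, a list of three; "slide": the shift along the world's x, y, z in mm, a list of three; "claw": the opening in per cent of the stroke, from 0 (shut) to 100 (fully open). In form: [{"turn": [wx, wy, wz], "slide": [x, y, z], "claw": claw}, ...]. A call has 1 to 5 rows; each row shifts and turns the commanded pose from where the row before left it; what a row does not reach is not made up. A row lasts 1/8 s, in which the tool goes at most 62.5 mm and 10.7 degrees, less where a joint would pass 70% of its speed; a pose out of reach is approached as far as the arm can. A call with a gripper value outside its range is refused whole. The fingers move at their own pace and stop on an object; the grip force is fixed at half the most. Time passes only in rows, so rows that do not move let the fingers close. It gives the time, the measured TCP pose, the force, the opening and the grip force at its end, in the units of the state.
- state(): the state, without advancing time (a new reading comes with each control period).
- read_camera(name): name is "side" or "top"; returns a dict with "frame" (400x640x3 uint8, blue, green, red), "mtx" (3x3 intrinsics, pixels), "R" (3x3) and "t" (3): a world point X has camera coordinates R X + t. Camera axes: x right, y down, z forward; pixel columns grow to the right and rows downward; lengths in mm; the calibration is good to about 2 mm. A picture is of the moment at which its call begins. There is no depth.
- job_done(): hands the job in; it is judged then, once.
Trained networks look in the newest picture that a camera, given by its name, has taken for a name from the list of things; names that differ only in an ending like _2 or _b are one class to them, and where a whole thing is asked for, a point or a joint stands for the part that bears it (a point fixed in the world has none). Each returns a list of dicts, best first, with "conf" (0 to 1); they miss things now and then, are a little off and sometimes report something else, mostly with a low value. They report only what shows in the picture. A call takes as long as a camera call. They do not tell look-alikes from the thing itself.
- look_for(query, camera): "xy" ([column, row] in pixels, amid what is visible of it).
The state is a dict: "t": time; "joints": joint angles; "qvel": joint speeds; "tau": joint torques, N m; "eef_pos": TCP position; "tcp_rot": TCP orientation; "ft_force": force on the tool from outside, world axes, zero at the start; "moment": the same for the moment, N m; "opening": opening from 0.0 (shut) to 1.0 (fully open); "grip_force": force on a finger pad.
Only numpy, scipy, OpenCV 4.12 (cv2) and the standard library are available. Lean on these libraries where they do the work, as an engineer would, in place of code of your own. Each camera call takes 0.05 s, during which the arm holds its last target. There are 200 camera calls.

## Working session

There is one attempt and no reset: what is moved stays moved. The work goes in short steps, Python scripts to look and compute and a tool call to move; the robot and the scene stay as the last step left them, time stands still between calls to the robot, and variables do not carry over. Pictures are saved under pics/ and viewed, at most 10 in all, crops included, and the job is handed in when it is done.

Besides the shell and the picture viewer there is one more tool, called after "Request:" as name([rows], argument=value, ...), one row to a line, values as JSON. jog_arm: Moves the arm, as the interface text tells. Its arguments: {"type":"object","properties":{"targets":{"type":"array","items":{"type":"object","properties":{"turn":{"type":"array","items":{"type":"number"}},"slide":{"type":"array","items":{"type":"number"}},"claw":{"type":"number"}}}}},"required":["targets"]}

```bash
mkdir -p pics; ls; cat > h.py <<'E'
from cell import *
import numpy as np, cv2
def shot(n,f=None):
    c=read_camera(n)
    if f: cv2.imwrite('pics/'+f,c['frame'])
    return c
def ray(c,uv,z):
    K,R,t=map(np.array,(c['mtx'],c['R'],c['t'])); t=t.ravel()
    d=R.T@np.linalg.inv(K)@np.array([uv[0],uv[1],1.]); o=-R.T@t
    return (o+d*(z-o[2])/d[2])
def proj(c,X):
    p=np.array(c['mtx'])@(np.array(c['R'])@np.array(X,float)+np.array(c['t']).ravel()); return p[:2]/p[2]
E
python3 - <<'E'
from h import *
for n in('top','side'):
    c=shot(n,n+'1.png')
    print(n,'campos',(-np.array(c['R']).T@np.array(c['t']).ravel()).round())
    for q in ['housing','cover','foot_a','tin','tape','discs']:
        print(q,[(np.round(d['xy']),round(d['conf'],2),ray(c,d['xy'],dict(housing=60,cover=5,foot_a=85,tin=60,tape=25,discs=18)[q])[:2].round()) for d in look_for(q,n)][:5])
print(state())
E
```

```text
pics
top campos [493. -82. 896.]
housing [(array([217., 195.]), 0.69, array([572., 173.]))]
cover [(array([386., 204.]), 0.75, array([ 565., -224.])), (array([476., 178.]), 0.66, array([ 636., -444.])), (array([344., 263.]), 0.59, array([ 420., -126.]))]
foot_a [(array([216., 197.]), 0.67, array([565., 168.])), (array([292., 250.]), 0.51, array([453.,  -7.]))]
tin [(array([295., 251.]), 0.69, array([448., -10.]))]
tape [(array([296., 151.]), 0.68, array([686.,  -3.]))]
discs [(array([297., 150.]), 0.83, array([690.,  -4.]))]
side campos [ 56. 598. 796.]
housing [(array([248., 274.]), 0.58, array([555., 212.]))]
cover [(array([347., 192.]), 0.96, array([ 569., -211.])), (array([378., 230.]), 0.76, array([ 415., -126.])), (array([370., 149.]), 0.7, array([ 634., -444.]))]
foot_a [(array([249., 272.]), 0.65, array([540., 220.]))]
tin [(array([341., 247.]), 0.84, array([434.,  23.]))]
tape [(array([306., 230.]), 0.64, array([560.,  -1.]))]
discs [(array([266., 218.]), 0.92, array([680.,  19.]))]
{'t': 0.7, 'joints': array([-1.32062042e+00,  4.90855058e-01,  1.55888076e+00,  6.50011306e-06,
        1.09171300e+00, -1.05582732e-01]), 'qvel': array([ 8.90006777e-05,  2.51330458e-03,  2.58880588e-04, -1.83066111e-04,
        6.95940451e-05, -2.70106111e-04]), 'tau': array([-1.14379396e-03, -6.12335587e+01, -2.58400315e+01,  6.93349354e-02,
        4.44463023e-02,  2.48657790e-05]), 'eef_pos': array([ 217.72708016, -585.87410193,  214.69551168]), 'tcp_rot': array([3.14144901e+00, 9.42216099e-06, 3.55755642e-01]), 'ft_force': array([ 0.04052246, -0.50985198, -0.46170401]), 'moment': array([ 0.01422382, -0.0619105 ,  0.04000586]), 'grip_force': 0.0, 'opening': 1.005560766607925}
```

View pics/top1.png

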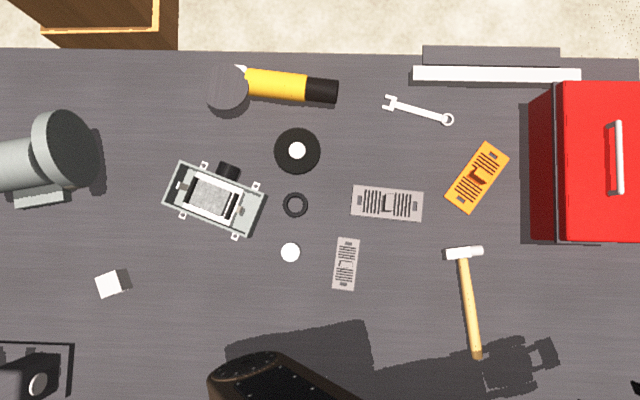

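View pics/side1.png

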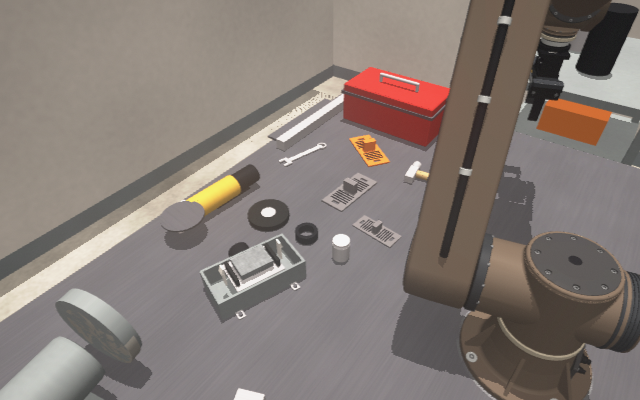

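Candidates for the cover in the top view: large grey (387,204), small grey (345,263) and orange (477,178). By the description it is the large grey one at (387,204). I'll check it in a close crop next to the housing.

```bash
python3 - <<'E'
from h import *
f=cv2.imread('pics/top1.png')
a=cv2.resize(f[150:250,155:275],None,fx=5,fy=5,interpolation=cv2.INTER_CUBIC)[:, :]
b=cv2.resize(f[175:235,345:430],None,fx=5,fy=5,interpolation=cv2.INTER_CUBIC)
o=np.zeros((600,800,3),np.uint8)
o[:300,:425]=b
a=cv2.resize(f[155:245,155:275],None,fx=3.1,fy=3.1,interpolation=cv2.INTER_CUBIC)
o[310:310+a.shape[0],:a.shape[1]]=a
b=cv2.imread('pics/side1.png')[225:320,195:310]
b=cv2.resize(b,None,fx=3.1,fy=3.1,interpolation=cv2.INTER_CUBIC)
o[300:300+b.shape[0],400:400+b.shape[1]]=b
b=cv2.imread('pics/side1.png')[165:215,315:385]
b=cv2.resize(b,None,fx=5,fy=5,interpolation=cv2.INTER_CUBIC)
o[:250,430:430+b.shape[1]]=b
cv2.imwrite('pics/crop.png',o)
E
```

```text
(no output)
```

View pics/crop.png

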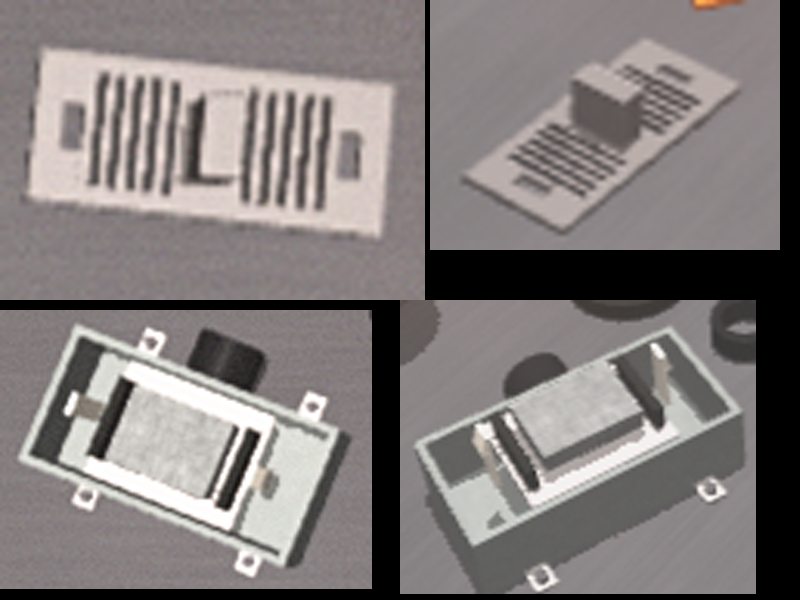

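The crop shows the large grey cover flat with block and windows, centred at about (387,204). It also shows the housing with its stub towards +x, and both hooks. Next I fit both poses from the corners in the two views.

```bash
cat > fit.py <<'E'
from h import *
from scipy.optimize import least_squares
def fit(obs,x0,mask):
    # obs: (cam, uv, local xyz) ; params x,y,yaw, s
    def f(p):
        c,s=np.cos(p[2]),np.sin(p[2]); r=[]
        for cam,uv,l in obs:
            X=[p[0]+c*l[0]-s*l[1],p[1]+s*l[0]+c*l[1],l[2]+(p[3] if l[2]>80 else 0)]
            r+=list(proj(cam,X)-uv)
        if not mask: r.append(p[3])
        return np.array(r)
    s=least_squares(f,x0,x_scale=[10,10,.1,10]); return s.x,s.fun
E
python3 - <<'E'
from fit import *
T=shot('top');S=shot('side')
def cv(pts,o,p0,k): return [(np.array(p)-o)/k+p0+0.5/k-0.5 for p in pts]
L=[(1,1),(1,-1),(-1,-1),(-1,1)]
ct=cv([(42,48),(395,85),(380,237),(27,200)],(0,0),(345,175),5)
cs=cv([(462,180),(648,38),(740,88),(562,232)],(430,0),(315,165),5)
obs=[(T,u,(37*a,86*b,5)) for u,(a,b) in zip(ct,L)]
obs2=[(S,u,(37*a,86*b,4)) for u,(a,b) in zip(cs,L)]
for o in(obs,obs2,obs+obs2):
    p,r=fit(o,[565,-215,0,0],0);print('cover',p.round(3),r.round(1))
ht=cv([(78,325),(337,432),(283,565),(20,458)],(0,310),(155,155),3.1)
hs=cv([(415,443),(670,328),(742,410),(473,545)],(400,300),(195,225),3.1)
kt=cv([(70,405),(260,478)],(0,310),(155,155),3.1)
ks=cv([(485,430),(657,348)],(400,300),(195,225),3.1)
obs=[(T,u,(55*a,108*b,58)) for u,(a,b) in zip(ht,L)]+[(T,u,(0,70*b,88)) for u,b in zip(kt,(1,-1))]
obs2=[(S,u,(55*a,108*b,58)) for u,(a,b) in zip(hs,L)]+[(S,u,(0,70*b,88)) for u,b in zip(ks,(1,-1))]
for o in(obs,obs2,obs+obs2):
    p,r=fit(o,[565,170,0,5],1);print('hous',p.round(3),r.round(1))
E
```

```text
cover [ 5.68540e+02 -2.26388e+02 -7.90000e-02  0.00000e+00] [ 0.1  0.2 -0.3  0.1  0.1 -0.1  0.1 -0.2  0. ]
cover [ 5.68011e+02 -2.21843e+02 -8.70000e-02  0.00000e+00] [ 0.2 -0.6 -0.6  0.5  0.4 -0.  -0.   0.2  0. ]
cover [ 5.68743e+02 -2.25205e+02 -8.20000e-02  0.00000e+00] [-0.3  0.  -0.7  0.1 -0.4 -0.1 -0.5 -0.4  0.7 -1.2 -0.4 -0.2  0.7 -0.7
  0.6 -0.6  0. ]
hous [ 5.64402e+02  1.84549e+02 -3.53000e-01  6.28900e+00] [-0.3 -0.1  1.1 -0.6  0.2  0.8 -0.4  0.5  1.5 -0.2 -2.2 -0.5]
hous [ 5.65411e+02  1.87313e+02 -3.50000e-01  1.20000e+01] [-0.4 -0.2  0.2 -1.2  0.5  0.2  0.2  0.5 -0.8  0.1  0.4  0.1]
hous [ 5.65237e+02  1.85549e+02 -3.52000e-01  9.29800e+00] [-0.7 -0.4  0.7 -1.  -0.1  0.4 -0.8  0.2  0.5 -0.8 -2.9 -1.   0.2 -0.7
  0.8 -1.5  1.  -0.1  0.8 -0.1  0.   0.4  1.1  0.5]
```

Request:
jog_arm([
  {"turn": [0,0,-2.5],"slide": [35,36,0],"claw": 100},
  {"turn": [0,0,-2.5],"slide": [35,36,0],"claw": 100},
  {"turn": [0,0,-2.5],"slide": [35,36,0],"claw": 100},
  {"turn": [0,0,-2.5],"slide": [35,36,0],"claw": 100},
  {"turn": [0,0,-2.5],"slide": [35,36,0],"claw": 100},
])

```text
t: 1.42
eef_pos: [393.7, -404.7, 214.8]
tcp_rot: [3.141, -0.0, 0.136]
ft_force: [1.2, -1.1, -0.1]
opening: 0.999
grip_force: 0.0
```

Request:
jog_arm([
  {"turn": [0,0,-2.5],"slide": [35,36,0],"claw": 70},
  {"turn": [0,0,-2.5],"slide": [35,36,0],"claw": 70},
  {"turn": [0,0,-2.5],"slide": [35,36,-10],"claw": 70},
  {"turn": [0,0,-2.5],"slide": [35,36,-20],"claw": 70},
  {"turn": [0,0,-2.5],"slide": [35,36,-20],"claw": 70},
])

```text
t: 2.05
eef_pos: [568.9, -224.6, 164.3]
tcp_rot: [3.141, -0.001, -0.082]
ft_force: [-0.2, -1.6, 0.8]
opening: 0.699
grip_force: 0.0
```

Request:
jog_arm([
  {"turn": [0,0,0],"slide": [0,-1,-40],"claw": 60},
  {"turn": [0,0,0],"slide": [0,0,-40],"claw": 60},
  {"turn": [0,0,0],"slide": [0,0,-30],"claw": 60},
])

```text
t: 2.42
eef_pos: [567.5, -226.5, 53.0]
tcp_rot: [-3.141, 0.001, -0.08]
ft_force: [-0.7, -0.2, 1.2]
opening: 0.603
grip_force: 0.0
```

```bash
python3 - <<'E'
from h import *
a=shot('top','top2.png')['frame'];b=shot('side','side2.png')['frame']
o=np.hstack([cv2.resize(a[140:270,330:450],(390,422)),cv2.resize(b[130:260,290,None].repeat(1,1) if 0 else b[130:250,290:410],(400,422))])
cv2.imwrite('pics/c2.png',o)
E
```

```text
(no output)
```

View pics/c2.png

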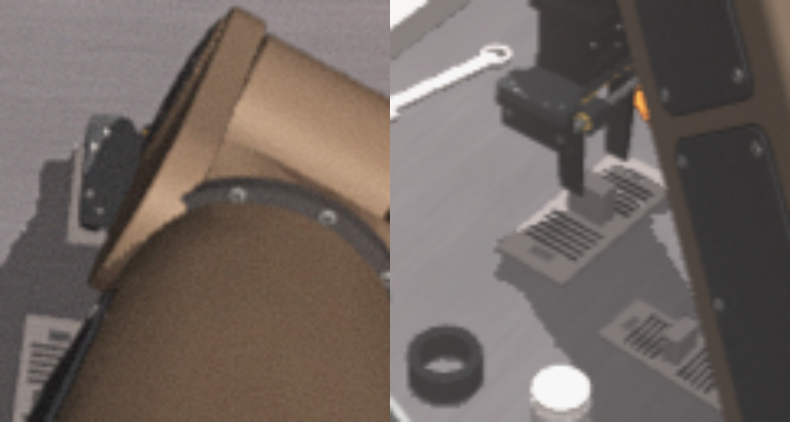

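In the side view the fingers straddle the grip block of the large grey cover, at about (343,187) in the full picture. I'll go down and close.

Request:
jog_arm([
  {"turn": [0,0,0],"slide": [0,0,-20],"claw": 60},
  {"turn": [0,0,0],"slide": [0,0,-20],"claw": 60},
  {"turn": [0,0,0],"slide": [0,0,0],"claw": 0},
  {"turn": [0,0,0],"slide": [0,0,0],"claw": 0},
  {"turn": [0,0,0],"slide": [0,0,0],"claw": 0},
])

```text
t: 3.15
eef_pos: [568.2, -227.1, 15.9]
tcp_rot: [3.141, -0.002, -0.08]
ft_force: [0.2, 0.1, -0.4]
opening: 0.34
grip_force: 0.0
```

Request:
jog_arm([
  {"turn": [0,0,0],"slide": [0,0,0],"claw": 0},
  {"turn": [0,0,0],"slide": [0,0,0],"claw": 0},
])

```text
t: 3.4
eef_pos: [567.9, -226.9, 15.3]
tcp_rot: [3.141, -0.001, -0.08]
ft_force: [-1.1, 0.2, 6.5]
opening: 0.208
grip_force: 30.0
```

Request:
jog_arm([
  {"turn": [0,0,0],"slide": [0,0,20],"claw": 0},
  {"turn": [0,0,0],"slide": [0,0,40],"claw": 0},
  {"turn": [0,0,0],"slide": [0,0,50],"claw": 0},
  {"turn": [0,0,0],"slide": [0,0,40],"claw": 0},
  {"turn": [0,0,0],"slide": [0,0,25],"claw": 0},
])

```text
t: 4.03
eef_pos: [567.9, -226.9, 191.7]
tcp_rot: [3.141, -0.002, -0.08]
ft_force: [-0.8, 0.5, -1.9]
opening: 0.209
grip_force: 30.0
```

Request:
jog_arm([
  {"turn": [0,0,-2],"slide": [0,30,0],"claw": 0},
  {"turn": [0,0,-2],"slide": [0,45,0],"claw": 0},
  {"turn": [0,0,-2],"slide": [0,50,0],"claw": 0},
  {"turn": [0,0,-2],"slide": [0,50,0],"claw": 0},
  {"turn": [0,0,-2],"slide": [0,50,0],"claw": 0},
])

```text
t: 4.65
eef_pos: [567.4, -0.3, 189.6]
tcp_rot: [3.141, 0.0, -0.256]
ft_force: [1.2, 0.7, -0.2]
opening: 0.21
grip_force: 30.0
```

Request:
jog_arm([
  {"turn": [0,0,-2],"slide": [0,50,0],"claw": 0},
  {"turn": [0,0,-2],"slide": [0,50,0],"claw": 0},
  {"turn": [0,0,-1.5],"slide": [0,45,0],"claw": 0},
  {"turn": [0,0,0],"slide": [-3,42,0],"claw": 0},
  {"turn": [0,0,0],"slide": [0,0,-20],"claw": 0},
])

```text
t: 5.28
eef_pos: [564.7, 187.9, 170.3]
tcp_rot: [-3.14, -0.002, -0.348]
ft_force: [-0.1, -0.2, -1.4]
opening: 0.21
grip_force: 30.0
```

Request:
jog_arm([
  {"turn": [0,0,0],"slide": [0,0,-20],"claw": 0},
  {"turn": [0,0,0],"slide": [0,0,0],"claw": 0},
])

```text
t: 5.52
eef_pos: [563.9, 185.1, 148.4]
tcp_rot: [3.14, 0.003, -0.351]
ft_force: [-0.4, -0.7, -1.2]
opening: 0.21
grip_force: 30.0
```

```bash
python3 - <<'E'
from h import *
s=state();print(s['eef_pos'],s['tcp_rot'],s['opening'],s['ft_force'])
a=shot('top','top3.png')['frame'];b=shot('side','side3.png')['frame']
o=np.zeros((600,800,3),np.uint8)
o[:,:400]=cv2.resize(a[125:260,160:250],(400,600),interpolation=cv2.INTER_CUBIC)
o[:480,400:]=cv2.resize(b[190:334,190:310],(400,480),interpolation=cv2.INTER_CUBIC)
cv2.imwrite('pics/c3.png',o)
E
```

```text
[563.92693834 185.08601024 148.41657111] [ 3.13987485e+00  2.55575138e-03 -3.50812275e-01] 0.2100579944290815 [-0.40390787 -0.70687777 -1.22402211]
```

View pics/c3.png

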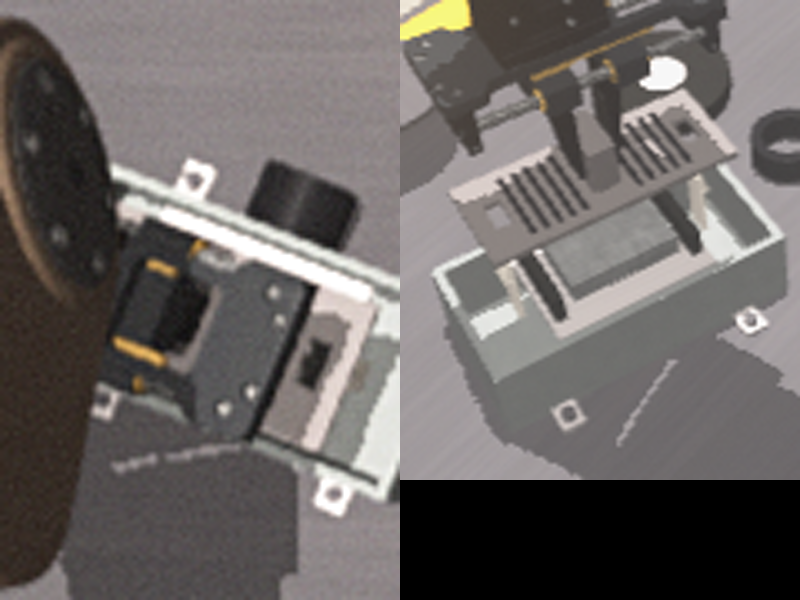

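```bash
python3 - <<'E'
from fit import *
S=shot('side');T=shot('top')
L=[(1,1),(1,-1),(-1,-1),(-1,1)]
k=10/3
cs=[(np.array(p)-(400,0))/k+(190,190)+.5/k-.5 for p in[(450,193),(687,90),(738,157),(485,265)]]
obs=[(S,u,(37*a,86*b,138 if 0 else 80)) for u,(a,b) in zip(cs,L)]
# heights: plate top 138 for upper corners; near bottom edges seen at underside 133
obs=[(S,u,(37*a,86*b,z)) for u,(a,b),z in zip(cs,L,(138,138,133,133))]
def go(obs,x0):
    def f(p):
        c,s=np.cos(p[2]),np.sin(p[2])
        return np.concatenate([proj(C,[p[0]+c*l[0]-s*l[1],p[1]+s*l[0]+c*l[1],l[2]])-u for C,u,l in obs])
    r=least_squares(f,x0,x_scale=[10,10,.1]);return r.x.round(3),r.fun.round(1)
print('cover side',go(obs,[565,185,-.35]))
hs=[(np.array(p)-(400,0))/k+(190,190)+.5/k-.5 for p in[(434,272),(785,238),(497,383)]]
print('housing side',go([(S,u,(55*a,108*b,58)) for u,(a,b) in zip(hs,[(1,1),(-1,-1),(-1,1)])],[565,185,-.35]))
# top: right end corners of plate and window centre ; 
kx,ky=400/90,600/135
t=lambda p:(np.array(p)/(kx,ky))+(160,125)-.4
print('cover top',go([(T,t((378,305)),(37,-86,138)),(T,t((315,450)),(-37,-86,138)),(T,t((316,365)),(0,-67.5,138))],[565,185,-.35]))
# expected hook tips in side/top given housing est, for tip z 88+s
for s in(0,10,20): print(s,[((proj(S,[565+.344*70*b,185.+.939*70*b,88+s])-(190,190))*k+(400,0)).round() for b in(1,-1)])
print('top tips px',[[proj(T,[564.5+.344*70*b,184.5+.939*70*b,88+s]).round(1) for b in(1,-1)] for s in(0,10,20)])
E
```

```text
cover side (array([ 5.67227e+02,  1.87541e+02, -3.85000e-01]), array([-0.9, -1.7, -0.4, -0. , -0.3,  0.9,  1.5,  0.8]))
housing side (array([ 5.63909e+02,  1.87968e+02, -3.50000e-01]), array([-0.5, -0.2,  0.6, -0.2, -0.1,  0.2]))
cover top (array([ 5.65743e+02,  1.84718e+02, -3.67000e-01]), array([ 0.4,  0.2,  0.4,  0.2, -0.8, -0.4]))
0 [array([510., 266.]), array([697., 178.])]
10 [array([508., 256.]), array([696., 168.])]
20 [array([505., 245.]), array([695., 158.])]
top tips px [[array([179.9, 185.4]), array([237.1, 208.4])], [array([178. , 184.9]), array([236. , 208.2])], [array([176.2, 184.3]), array([234.9, 207.8])]]
```

Request:
jog_arm([
  {"turn": [0,0,0],"slide": [-1,0,-10],"claw": 0},
  {"turn": [0,0,0],"slide": [0,0,-8],"claw": 0},
  {"turn": [0,0,0],"slide": [0,0,-3],"claw": 0},
  {"turn": [0,0,0],"slide": [0,0,-3],"claw": 0},
  {"turn": [0,0,0],"slide": [0,0,0],"claw": 0},
])

```text
t: 6.35
eef_pos: [563.7, 185.1, 125.5]
tcp_rot: [3.141, 0.0, -0.351]
ft_force: [0.3, -0.3, -0.8]
opening: 0.206
grip_force: 30.0
```

Request:
jog_arm([
  {"turn": [0,0,0],"slide": [0,0,-2],"claw": 0},
  {"turn": [0,0,0],"slide": [0,0,-2],"claw": 0},
])

```text
t: 6.6
eef_pos: [563.8, 185.2, 121.7]
tcp_rot: [-3.142, -0.0, -0.351]
ft_force: [-0.3, -0.4, -1.1]
opening: 0.21
grip_force: 30.0
```

```bash
python3 - <<'E'
from h import *
b=shot('side','side4.png')['frame']; a=shot('top')['frame']
o=np.zeros((480,800,3),np.uint8)
o[:,400:]=cv2.resize(b[210:306,205:285],(400,480),interpolation=cv2.INTER_CUBIC)
o[:,:400]=cv2.resize(a[164:260,185:265],(400,480),interpolation=cv2.INTER_CUBIC)
cv2.imwrite('pics/c4.png',o)
E
```

```text
(no output)
```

View pics/c4.png

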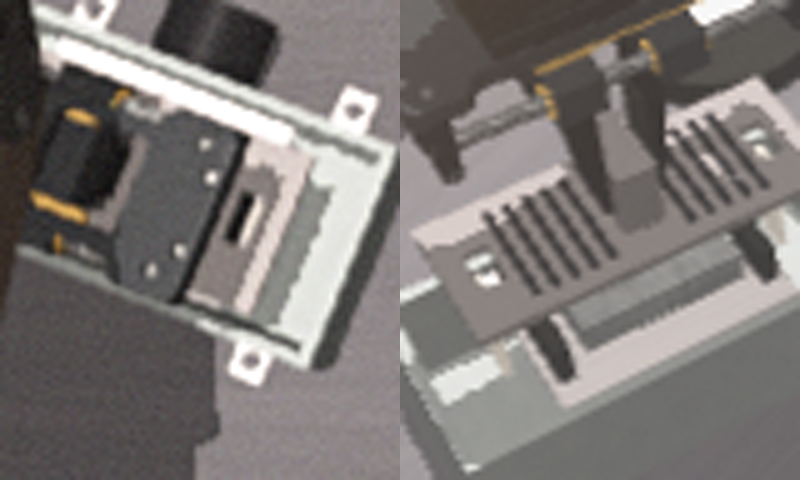

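The hook tips show in both windows: top at (250,222), side at (485,268) and (760,140) in the crop. I'll go down gently.

Request:
jog_arm([
  {"turn": [0,0,0],"slide": [0,0,-2],"claw": 0},
  {"turn": [0,0,0],"slide": [0,0,-2],"claw": 0},
])

```text
t: 6.95
eef_pos: [563.7, 185.2, 117.5]
tcp_rot: [3.142, 0.0, -0.351]
ft_force: [0.9, 0.2, -0.5]
opening: 0.208
grip_force: 30.0
```

Request:
jog_arm([
  {"turn": [0,0,0],"slide": [0,0,-2],"claw": 0},
  {"turn": [0,0,0],"slide": [0,0,-2],"claw": 0},
])

```text
t: 7.2
eef_pos: [563.7, 185.1, 113.5]
tcp_rot: [3.141, 0.0, -0.351]
ft_force: [0.4, -0.4, -1.3]
opening: 0.209
grip_force: 30.0
```

Request:
jog_arm([
  {"turn": [0,0,0],"slide": [0,0,-2],"claw": 0},
  {"turn": [0,0,0],"slide": [0,0,0],"claw": 0},
])

```text
t: 7.45
eef_pos: [563.7, 185.1, 111.5]
tcp_rot: [3.141, 0.0, -0.351]
ft_force: [0.4, -1.0, -2.3]
opening: 0.211
grip_force: 30.0
```

Request:
jog_arm([
  {"turn": [0,0,0],"slide": [0,0,-2],"claw": 0},
  {"turn": [0,0,0],"slide": [0,0,0],"claw": 0},
])

```text
t: 7.7
eef_pos: [563.9, 185.3, 109.7]
tcp_rot: [-3.141, -0.0, -0.351]
ft_force: [0.6, 1.3, -1.1]
opening: 0.21
grip_force: 30.0
```

Request:
jog_arm([
  {"turn": [0,0,0],"slide": [0,0,-2],"claw": 0},
  {"turn": [0,0,0],"slide": [0,0,0],"claw": 0},
])

```text
t: 7.95
eef_pos: [564.0, 185.3, 107.7]
tcp_rot: [-3.141, -0.0, -0.351]
ft_force: [0.8, 2.3, -0.7]
opening: 0.211
grip_force: 30.0
```

Request:
jog_arm([
  {"turn": [0,0,0],"slide": [0,0,-2],"claw": 0},
  {"turn": [0,0,0],"slide": [0,0,0],"claw": 0},
])

```text
t: 8.2
eef_pos: [563.9, 185.1, 105.7]
tcp_rot: [-3.141, -0.0, -0.351]
ft_force: [0.7, 1.5, 1.6]
opening: 0.205
grip_force: 30.0
```

Request:
jog_arm([
  {"turn": [0,0,0],"slide": [0,0,-2],"claw": 0},
  {"turn": [0,0,0],"slide": [0,0,0],"claw": 0},
])

```text
t: 8.45
eef_pos: [564.0, 185.1, 103.8]
tcp_rot: [-3.141, -0.001, -0.351]
ft_force: [0.9, 1.4, 3.6]
opening: 0.208
grip_force: 30.0
```

Request:
jog_arm([
  {"turn": [0,0,0],"slide": [0,0,-2],"claw": 0},
  {"turn": [0,0,0],"slide": [0,0,0],"claw": 0},
])

```text
t: 8.7
eef_pos: [564.1, 185.2, 102.0]
tcp_rot: [-3.141, -0.001, -0.351]
ft_force: [1.9, 2.3, 5.8]
opening: 0.207
grip_force: 30.0
```

Request:
jog_arm([
  {"turn": [0,0,0],"slide": [0,0,-2],"claw": 0},
  {"turn": [0,0,0],"slide": [0,0,0],"claw": 0},
])

```text
t: 8.95
eef_pos: [564.3, 185.2, 100.3]
tcp_rot: [-3.141, -0.001, -0.351]
ft_force: [0.4, 2.0, 9.0]
opening: 0.211
grip_force: 30.0
```

Request:
jog_arm([
  {"turn": [0,0,0],"slide": [0,0,-1],"claw": 0},
  {"turn": [0,0,0],"slide": [0,0,0],"claw": 0},
])

```text
t: 9.2
eef_pos: [564.4, 185.3, 99.8]
tcp_rot: [-3.141, -0.002, -0.351]
ft_force: [0.4, 0.6, 12.4]
opening: 0.21
grip_force: 30.0
```

Request:
jog_arm([
  {"turn": [0,0,0],"slide": [0,0,-1],"claw": 0},
  {"turn": [0,0,0],"slide": [0,0,0],"claw": 0},
])

```text
t: 9.45
eef_pos: [564.4, 185.2, 98.4]
tcp_rot: [-3.14, -0.002, -0.351]
ft_force: [0.9, 0.3, 7.5]
opening: 0.207
grip_force: 30.1
```

Request:
jog_arm([
  {"turn": [0,0,0],"slide": [0,0,-1],"claw": 0},
  {"turn": [0,0,0],"slide": [0,0,0],"claw": 0},
])

```text
t: 9.7
eef_pos: [564.0, 185.2, 96.8]
tcp_rot: [-3.141, -0.001, -0.351]
ft_force: [2.6, 2.8, 3.8]
opening: 0.207
grip_force: 30.0
```

Request:
jog_arm([
  {"turn": [0,0,0],"slide": [0,0,-1],"claw": 0},
  {"turn": [0,0,0],"slide": [0,0,0],"claw": 0},
])

```text
t: 9.95
eef_pos: [564.0, 185.3, 95.9]
tcp_rot: [-3.141, -0.001, -0.351]
ft_force: [2.2, 2.3, 5.8]
opening: 0.206
grip_force: 30.0
```

Request:
jog_arm([
  {"turn": [0,0,0],"slide": [0,0,-1],"claw": 0},
  {"turn": [0,0,0],"slide": [0,0,0],"claw": 0},
])

```text
t: 10.2
eef_pos: [564.0, 185.2, 95.0]
tcp_rot: [-3.141, -0.001, -0.351]
ft_force: [1.0, 1.5, 7.4]
opening: 0.205
grip_force: 30.0
```

Request:
jog_arm([
  {"turn": [0,0,0],"slide": [0,0,-1],"claw": 0},
  {"turn": [0,0,0],"slide": [0,0,0],"claw": 0},
])

```text
t: 10.45
eef_pos: [564.0, 185.3, 94.0]
tcp_rot: [-3.141, -0.001, -0.351]
ft_force: [1.8, 2.5, 7.2]
opening: 0.209
grip_force: 30.0
```

Request:
jog_arm([
  {"turn": [0,0,0],"slide": [0,0,-0.7],"claw": 0},
  {"turn": [0,0,0],"slide": [0,0,0],"claw": 0},
])

```text
t: 10.7
eef_pos: [563.5, 184.9, 92.7]
tcp_rot: [3.141, 0.001, -0.351]
ft_force: [-0.0, -0.3, 2.5]
opening: 0.207
grip_force: 30.0
```

Request:
jog_arm([
  {"turn": [0,0,0],"slide": [0,0,-0.7],"claw": 0},
  {"turn": [0,0,0],"slide": [0,0,0],"claw": 0},
])

```text
t: 10.95
eef_pos: [563.6, 184.9, 92.1]
tcp_rot: [3.141, 0.0, -0.351]
ft_force: [-0.0, -1.9, 3.6]
opening: 0.21
grip_force: 30.0
```

Request:
jog_arm([
  {"turn": [0,0,0],"slide": [0,0,-0.7],"claw": 0},
  {"turn": [0,0,0],"slide": [0,0,0],"claw": 0},
])

```text
t: 11.2
eef_pos: [563.5, 185.0, 91.5]
tcp_rot: [3.141, 0.0, -0.351]
ft_force: [0.5, -2.5, 5.8]
opening: 0.213
grip_force: 30.0
```

Request:
jog_arm([
  {"turn": [0,0,0],"slide": [0,0,-0.5],"claw": 0},
  {"turn": [0,0,0],"slide": [0,0,0],"claw": 0},
])

```text
t: 11.45
eef_pos: [563.6, 185.0, 91.1]
tcp_rot: [3.141, 0.0, -0.351]
ft_force: [-1.0, -2.0, 6.3]
opening: 0.21
grip_force: 30.0
```

Request:
jog_arm([
  {"turn": [0,0,0],"slide": [0,0,-0.4],"claw": 0},
  {"turn": [0,0,0],"slide": [0,0,0],"claw": 0},
])

```text
t: 11.7
eef_pos: [563.6, 185.0, 90.9]
tcp_rot: [3.141, 0.0, -0.351]
ft_force: [-1.0, -2.5, 7.3]
opening: 0.208
grip_force: 30.0
```

Request:
jog_arm([
  {"turn": [0,0,0],"slide": [0,0,-0.5],"claw": 0},
  {"turn": [0,0,0],"slide": [0,0,0],"claw": 0},
])

```text
t: 11.95
eef_pos: [563.6, 185.0, 90.6]
tcp_rot: [3.141, 0.0, -0.351]
ft_force: [-2.0, -3.4, 10.0]
opening: 0.207
grip_force: 30.0
```

Request:
jog_arm([
  {"turn": [0,0,0],"slide": [0,0,-0.4],"claw": 0},
  {"turn": [0,0,0],"slide": [0,0,0],"claw": 0},
])

```text
t: 12.2
eef_pos: [563.6, 185.0, 90.5]
tcp_rot: [3.141, -0.0, -0.351]
ft_force: [-2.7, -3.2, 12.8]
opening: 0.207
grip_force: 30.0
```

Two force drops, then the steep climb on the ribs. I'll give a gentle upward tug to confirm the latch.

Request:
jog_arm([
  {"turn": [0,0,0],"slide": [0,0,1.5],"claw": 0},
  {"turn": [0,0,0],"slide": [0,0,1.5],"claw": 0},
  {"turn": [0,0,0],"slide": [0,0,0],"claw": 0},
])

```text
t: 12.58
eef_pos: [563.6, 185.1, 92.7]
tcp_rot: [3.141, 0.0, -0.351]
ft_force: [-1.7, -2.2, 4.1]
opening: 0.207
grip_force: 30.0
```

Request:
jog_arm([
  {"turn": [0,0,0],"slide": [0,0,0.8],"claw": 0},
  {"turn": [0,0,0],"slide": [0,0,0],"claw": 0},
])

```text
t: 12.82
eef_pos: [563.5, 185.0, 92.9]
tcp_rot: [3.141, 0.001, -0.351]
ft_force: [1.3, -3.0, -6.2]
opening: 0.206
grip_force: 30.0
```

Held down at −6 N, so it is latched. I'll relax the tug, release and retreat.

Request:
jog_arm([
  {"turn": [0,0,0],"slide": [0,0,-0.8],"claw": 0},
  {"turn": [0,0,0],"slide": [0,0,0],"claw": 50},
  {"turn": [0,0,0],"slide": [0,0,0],"claw": 50},
  {"turn": [0,0,0],"slide": [0,0,0],"claw": 50},
])

```text
t: 13.32
eef_pos: [563.8, 185.3, 92.9]
tcp_rot: [-3.141, -0.0, -0.351]
ft_force: [0.6, 0.1, -0.5]
opening: 0.46
grip_force: 0.0
```

Request:
jog_arm([
  {"turn": [0,0,0],"slide": [0,0,15],"claw": 50},
  {"turn": [0,0,0],"slide": [0,0,30],"claw": 50},
  {"turn": [0,0,0],"slide": [0,0,50],"claw": 50},
  {"turn": [0,0,0],"slide": [0,0,50],"claw": 50},
])

```text
t: 13.82
eef_pos: [563.5, 185.1, 240.3]
tcp_rot: [-3.141, -0.0, -0.351]
ft_force: [1.1, -0.2, 0.3]
opening: 0.497
grip_force: 0.0
```

Request:
jog_arm([
  {"turn": [0,0,0],"slide": [0,-50,0],"claw": 50},
  {"turn": [0,0,0],"slide": [0,-60,0],"claw": 50},
  {"turn": [0,0,0],"slide": [0,-60,0],"claw": 50},
  {"turn": [0,0,0],"slide": [0,-60,0],"claw": 50},
  {"turn": [0,0,0],"slide": [0,-40,0],"claw": 50},
])

```text
t: 14.45
eef_pos: [563.5, -87.3, 239.0]
tcp_rot: [3.142, -0.001, -0.352]
ft_force: [0.0, 0.7, -0.3]
opening: 0.498
grip_force: 0.0
```

```bash
python3 - <<'E'
from h import *
b=shot('side')['frame']; a=shot('top')['frame']
o=np.zeros((480,800,3),np.uint8)
o[:,400:]=cv2.resize(b[210:330,195:295],(400,480),interpolation=cv2.INTER_CUBIC)
o[:,:400]=cv2.resize(a[138:258,160:260],(400,480),interpolation=cv2.INTER_CUBIC)
cv2.imwrite('pics/c5.png',o)
E
```

```text
(no output)
```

View pics/c5.png

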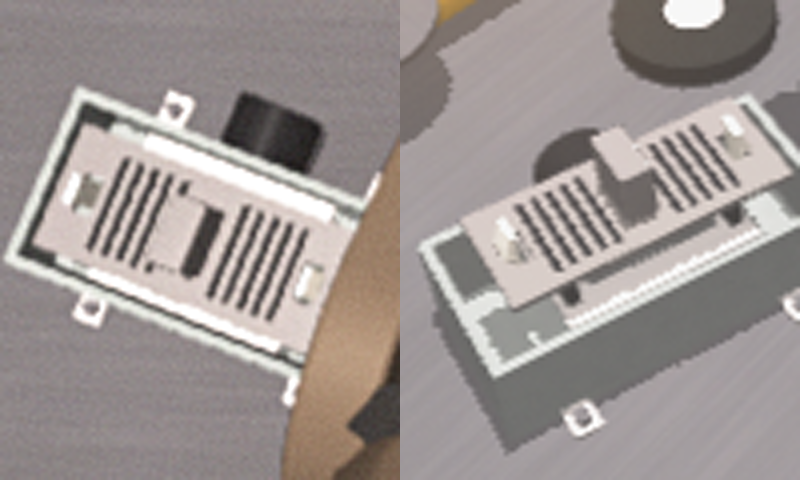

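The cover lies level. Both hooks stand upright through the windows, at top (75,190) and (310,285) in the crop, and the gripper is clear. I'll hand it in.

```bash
python3 -c "
from cell import *
print(job_done())"
```

```text
the job is handed in; nothing more can be done
None
```

The cover is seated on the inlet box with both hooks clicked over it; it held against an upward tug of about 6 N, then I let go, moved the arm clear and handed the job in at about 15 s (no verdict was returned).

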